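Stand the fallen pill jar back up in the medicine tray

ROBOT

A 6-joint arm with a two-finger parallel gripper is mounted at the origin on the work surface. World frame = base frame: x ahead of the robot, y to its left, z up, the work surface at z = 0. Lengths are in mm, angles in rad, forces in N, time in s.
With the tool pointing down it reaches from about 350 to 875 mm from the base axis. Payload 4.2 kg.
Tool frame: the origin (TCP) lies midway between the tips of the shut fingers; the grasp point (between the pads) lies 19 mm behind it (bot.grip_depth is the distance from the TCP to the grasp point, in mm); z points along the fingers, y is the line along which they close (so a half turn about z gives the same grasp; the last joint's range is limited). The gripper opens to 87 mm and grips with 3 to 60 N. Pads are 19 mm wide; open, the fingers measure 117 mm over their backs; the gripper's body (75 mm by 190 mm) begins 51 mm behind the grasp point.
Start: joints at [1.434, 0.385, 0.008, 0, -1.194, -0.259], TCP at [240.933, 576.672, 222.55] pointing down, gripper open.
Joint ranges: [-3.14, 3.14], [-1.21, 2.06], [-1.07, 1.41], [-3.16, 2.05], [-2.99, -0.16], [-3.1, 3.1]. Speed limits (rad/s): [2.79, 2.79, 3.14, 3.14, 3.14, 3.14].

INTERFACE

Orientations are given as a rotation vector (axis times angle).
In Python, from bench import sensors, imaging, bot gives the robot as it stands.
- The arm moves only by the shell command python3 -m jog 'ROWS' [FORCE]. ROWS is JSON, one flat list of numbers, 5 for each row, row after row: the finger opening in mm, from 0 to 87, then the shift along the tool's x, y, z as a fraction of full scale, then the turn about the tool's z as a fraction of full scale. A call has 1 to 10 rows; each row is the pose to reach, as a shift and turn from the pose commanded when the call began, along the tool's axes at that moment; what a row does not reach only later rows make up. Full scale, the value 1, is 250 mm for a shift and 120 degrees for a turn. A row lasts 1/8 s, in which the tool goes at most 62.5 mm and 10.7 degrees, less where a joint would pass 70% of its speed; a pose out of reach is approached as far as the arm can. A call with a number of a shift or a turn outside -1 to 1 is refused whole. A call with a gripper value outside its range is refused whole. The fingers move at their own pace and stop on an object; FORCE is the grip in N (left out, the last holds). Time passes only in rows, so rows that repeat a pose let the fingers close. It gives the time, the measured TCP pose, the force, the opening and the grip force at its end, in the units of the state.
- sensors.get_state(): the state, without advancing time (a new reading comes with each control period).
- imaging.snapshot(name): name is "side" or "top"; returns the picture (480x640x3 uint8, red, green, blue); there is no depth.
- imaging.camera_info(name): a dict with "camera_matrix" (3x3 intrinsics, pixels), "extrinsics" (4x4, takes a point from camera to world coordinates). Camera axes: x right, y up, looking along -z (the intrinsics and any distortion apply to the point x, -y, -z); pixel columns grow to the right and rows downward; lengths in mm; the calibration is good to about 2 mm. A picture is of the moment at which its call begins. camera_info takes no time and is no camera call.
- bot.hand_in(): hands the job in; it is judged then, once.
The state is a dict: "t": time; "joints": joint angles; "qd": joint speeds; "joint_torque": joint torques, N m; "ee_pos": TCP position; "ee_rot": TCP orientation; "ft_force": force on the tool from outside, world axes, zero at the start; "ft_torque": the same for the moment, N m; "opening": opening from 0.0 (shut) to 1.0 (fully open); "grasp_force": force on a finger pad.
Only numpy, scipy, OpenCV 4.12 (cv2) and the standard library are available. Lean on these libraries where they do the work, as an engineer would, in place of code of your own. Each camera call takes 0.05 s, during which the arm holds its last target. There are 200 camera calls.

TASK

The amber glass pill jar has been knocked over and is lying on its side on the shelf. Pick it up, turn it upright and set it down gently on its base, lid up, in the free end of the steel tray beside the balm tin and the dropper bottle, then let go. It is glass, so do not drop it, and leave the tin, the dropper bottle, the tweezers and the kidney dish where they are.

Things in the scene. Friction and masses are not known exactly. Their poses are not given: they have to be found in the camera images.
- jar: Pill jar: closed amber glass jar, paper band, white ribbed screw lid; 108 mm long, 130-250 g, loose, lying on its side (it can roll). Body cylinder 56 mm across, 76 mm long from the base; lid 46 mm across, 20 mm long. Origin on its axis at mid-length, 54 mm from the base; x axis runs from base to lid (up when the jar stands). Centre of mass within 10 mm of the origin. The grip does not crush it.
- jar_base (a point): Centre of the flat underside of the pill jar's base (54 mm from jar along its -x); same axes as jar.
- tray: Shallow open stainless steel tray, fixed to the shelf, 190 mm (its x) by 270 mm (its y) outside, walls 3 mm thick and 22 mm high with a small rolled rim, flat floor 3 mm thick. Origin under the centre of the tray at shelf height, z up. Balm tin and dropper bottle stand in its +y end; its -y half is empty and is the free end.
- balm_tin: Round aluminium balm tin with a knurled screw lid, 65 mm across and 28 mm high, loose, lying flat in the +y end of the tray. Origin at the centre of its underside, z up.
- dropper: Slim amber dropper bottle with black cap and rubber bulb, 36 mm across and 96 mm high, loose, standing in the +y end of the tray. Origin at the centre of its underside, z up.
- tweezers: Steel tweezers lying flat on the shelf between the jar and the tray, 136 mm long along their x, 17 mm wide and 8 mm high, loose. Origin at mid-length on the underside.
- kidney_dish: Empty bean-shaped stainless steel kidney dish, about 210 mm long (its y) by 110 mm (its x), 42 mm high, loose, at the back of the shelf. Origin on the underside near its middle.

How it is judged:
By the outcome, as a careful person would: the job done as asked, in the order asked, and still so for the second after the job is handed in, with the robot touching nothing.
It also fails if it takes over 38 s, if anything falls off the work surface, if the arm or the gripper's body presses on something with over 40 N, if the wrist force passes 120 N, or if a joint passes its speed limit or range.

## Working session

There is one attempt and no reset: what is moved stays moved. The work goes in short steps, Python scripts to look and compute and a shell command to move; the robot and the scene stay as the last step left them, time stands still between calls to the robot, and variables do not carry over. Pictures are saved under pics/ and viewed, at most 10 in all, crops included, and the job is handed in when it is done.

```bash
mkdir -p pics; ls
python3 - <<'E'
from bench import sensors, imaging, bot
import cv2
for n in("side","top"):
    cv2.imwrite(f"pics/{n}0.png",imaging.snapshot(n)[...,::-1]); i=imaging.camera_info(n); print(n,{k:(v.tolist() if hasattr(v,'tolist') else v) for k,v in i.items()})
print(sensors.get_state())
E
```

```text
pics
side {'camera_matrix': [[451.2983269085059, 0.0, 325.91936430878894], [0.0, 451.2983269085059, 240.19939843750916], [0.0, 0.0, 1.0]], 'extrinsics': [[-0.9999956534504351, -0.0010157159701195582, -0.0027679236451781343, 585.5359961315296], [-0.0013179801846445638, -0.6857755847527366, 0.7278118646224966, 705.3138215133941], [-0.0026374245904625276, 0.72781234922067, 0.6857712653016451, 713.3023170505587], [0.0, 0.0, 0.0, 1.0]]}
top {'camera_matrix': [[459.37161955677, 0.0, 321.1330763766937], [0.0, 459.37161955677, 250.31775085311264], [0.0, 0.0, 1.0]], 'extrinsics': [[0.006144419999759235, 0.9738574294307463, -0.22707697647583133, 410.85903743612243], [-0.9999767094494146, 0.005309211303262081, -0.004288686752170988, 35.402817062556295], [-0.002970969805886853, 0.2270980392206767, 0.973867369779138, 838.9834851377642], [0.0, 0.0, 0.0, 1.0]]}
{'t': 0.1, 'joints': array([ 1.43363541e+00,  3.85502048e-01,  6.78741715e-03, -3.89619184e-04,
       -1.19402724e+00, -2.58582822e-01]), 'qd': array([-0.00050953, -0.00191878,  0.00356456,  0.00292553, -0.00157336,
        0.00096447]), 'joint_torque': array([-5.06930355e-04, -3.91689491e+01,  1.87935162e+01,  4.23188031e+00,
        1.34598915e-02, -7.48592493e-05]), 'ee_pos': array([240.73499933, 576.20405958, 221.57197635]), 'ee_rot': array([ 3.07832125e+00, -6.17419347e-01, -3.82156861e-04]), 'ft_force': array([-0.06779687,  0.8678807 ,  0.37910981]), 'ft_torque': array([ 0.02892757,  0.01714804, -0.00635489]), 'grasp_force': 0.0, 'opening': 1.0019912337928678}
```

View pics/side0.png

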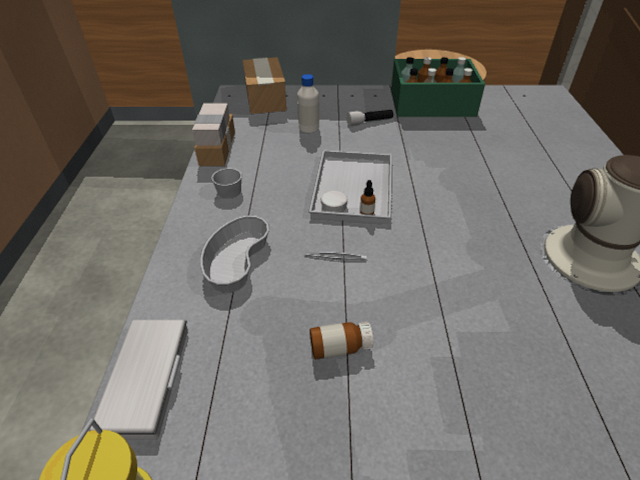

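View pics/top0.png

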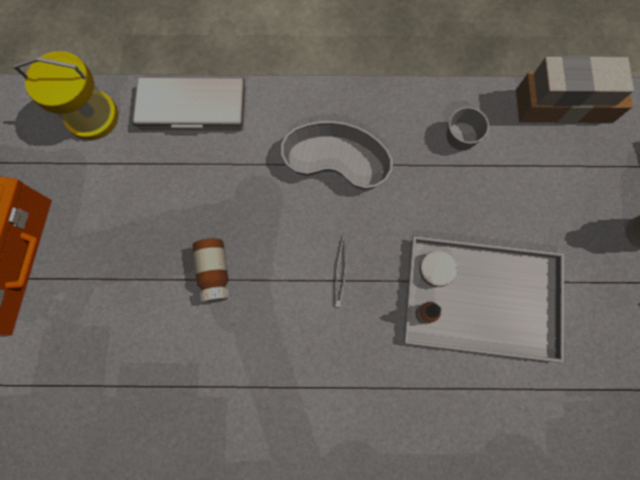

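Both views show the jar lying with its lid towards the robot: top camera base at about (208,240) and lid end at (214,300). The tray's rim corners are at about (413,238), (564,254), (562,361) and (405,345), and its right (-y) end is free. The tool can't be tilted, so I'll grip the jar by its lid and let it pivot upright between the pads.

```bash
cat > h.py <<'E'
import numpy as np
from bench import sensors, imaging, bot
from scipy.spatial.transform import Rotation as R
def ray(n,u,v,z):
    i=imaging.camera_info(n);K=np.array(i["camera_matrix"]);E=np.array(i["extrinsics"])
    p=np.linalg.inv(K)@[u,v,1]; d=E[:3,:3]@[p[0],-p[1],-p[2]]; o=E[:3,3]
    return (o+d*(z-o[2])/d[2]).round(1)
def px(n,P):
    i=imaging.camera_info(n);K=np.array(i["camera_matrix"]);E=np.array(i["extrinsics"])
    c=E[:3,:3].T@(np.array(P)-E[:3,3]); q=K@[c[0],-c[1],-c[2]]; return q[:2]/q[2]
E
python3 - <<'E'
from h import *
import cv2
im=cv2.imread("pics/top0.png")[225:315,180:245]; a=cv2.resize(im,None,fx=6,fy=6,interpolation=2)
im=cv2.imread("pics/side0.png")[310:370,300:385]; b=cv2.resize(im,(390,275),interpolation=2)
c=np.zeros((540,790,3),np.uint8);c[:,:390]=a;c[:275,400:]=b
cv2.imwrite("pics/c0.png",c)
for p in [(413,238),(564,254),(562,361),(405,345)]: print(ray("top",*p,22))
for p in [(317,152),(392,153),(391,223),(310,219)]: print("s",ray("side",*p,22))
print("dropper",ray("top",430,310,96),"tin",ray("top",438,267,28),"tw",ray("top",340,270,4))
print(R.from_rotvec(sensors.get_state()["ee_rot"]).as_matrix().round(3))
E
```

```text
[ 625.5 -129.6   22. ]
[ 596.9 -403.    22. ]
[ 407.4 -378.    22. ]
[ 432.8 -108.1   22. ]
s [ 613.9 -390.9   22. ]
s [ 403.2 -385.1   22. ]
s [437.  -86.5  22. ]
s [ 625.9 -101.1   22. ]
dropper [ 486.3 -137.3   96. ] tin [ 570.3 -171.1   28. ] tw [568.4   4.    4. ]
[[ 0.923 -0.386 -0.001]
 [-0.386 -0.923 -0.002]
 [ 0.     0.002 -1.   ]]
```

View pics/c0.png

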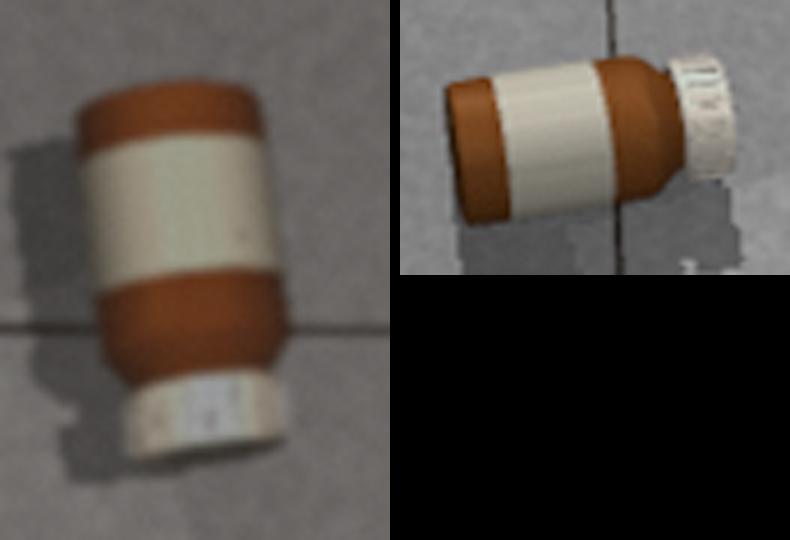

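The crop shows the lid centre at about (214.5,293.7) in the top view and (366,335.7) in the side view. The base end is near (208.3,243.7) in the top view.

Run:
```python
from h import *
l=ray("top",214.5,293.7,29);b=ray("top",208.3,243.7,29);s=ray("side",366,335.7,29)
print(l,b,s); d=l-b; print(np.degrees(np.arctan2(d[1],d[0])))
st=sensors.get_state();M=R.from_rotvec(st["ee_rot"]).as_matrix()
L=(l+s)/2
t=np.array([L[0],L[1],140]);print("tool shift/250",M.T@(t-st["ee_pos"])/250)
u=(l-b)/np.linalg.norm(l-b);print("turn of tool x onto -axis, deg about tool z",np.degrees(np.arctan2(*( M.T@-u)[[1,0]])))
```

```text
[519.7 227.5  29. ] [611.  244.2  29. ] [515.6 230.5  29. ]
-169.63441792955945
tool shift/250 [1.55750467 0.85360828 0.32820288]
turn of tool x onto -axis, deg about tool z -33.04821400373945
```

```bash
python3 -m jog '[87,0.9,0.5,0.1,-0.28, 87,0.9,0.5,0.1,-0.28, 87,0.9,0.5,0.1,-0.28, 87,0.9,0.5,0.1,-0.28, 87,0.9,0.5,0.1,-0.28, 87,0.9,0.5,0.1,-0.28, 87,0.9,0.5,0.1,-0.28]'
cat >> h.py <<'E'
def to(P):
    st=sensors.get_state();M=R.from_rotvec(st["ee_rot"]).as_matrix()
    print("t",st["t"],"tcp",st["ee_pos"].round(1),"shift",(M.T@(np.array(P)-st["ee_pos"])/250).round(3),"xaxis deg",np.degrees(np.arctan2(M[1,0],M[0,0])).round(1),"z",M[:,2].round(3),"F",st["ft_force"].round(1),"g",st["grasp_force"],"open",st["opening"]*87)
E
python3 -c "
from h import *
to([517.5,229,110])"
```

```text
t: 0.98
ee_pos: [399.9, 375.6, 197.6]
ee_rot: [-3.127, -0.301, -0.0]
ft_force: [0.3, 0.4, 0.6]
opening: 0.999
grasp_force: 0.0
t 0.975 tcp [399.9 375.6 197.6] shift [0.35  0.666 0.35 ] xaxis deg 11.0 z [ 0.  0. -1.] F [0.3 0.4 0.6] g 0.0 open 86.88821924750584
```

```bash
python3 -m jog '[87,0.35,0.666,0.25,0, 87,0.35,0.666,0.35,0, 87,0.35,0.666,0.35,0, 87,0.35,0.666,0.35,0, 87,0.35,0.666,0.35,0, 87,0.35,0.666,0.35,0]'
python3 - <<'E'
from h import *
import cv2
to([517.5,229,9])
a=imaging.snapshot("side")[...,::-1][270:400,270:430]; b=imaging.snapshot("top")[...,::-1][200:330,150:310]
c=np.hstack([cv2.resize(x,(400,325),interpolation=2) for x in(a,b)]);cv2.imwrite("pics/c1.png",c)
E
```

```text
t: 1.72
ee_pos: [517.9, 229.5, 111.0]
ee_rot: [-3.126, -0.302, -0.003]
ft_force: [0.2, 0.3, 0.7]
opening: 1.002
grasp_force: 0.0
t 1.725 tcp [517.9 229.5 111. ] shift [-0.003  0.002  0.408] xaxis deg 11.0 z [ 0.002  0.001 -1.   ] F [0.2 0.3 0.7] g 0.0 open 87.20322285289558
```

View pics/c1.png

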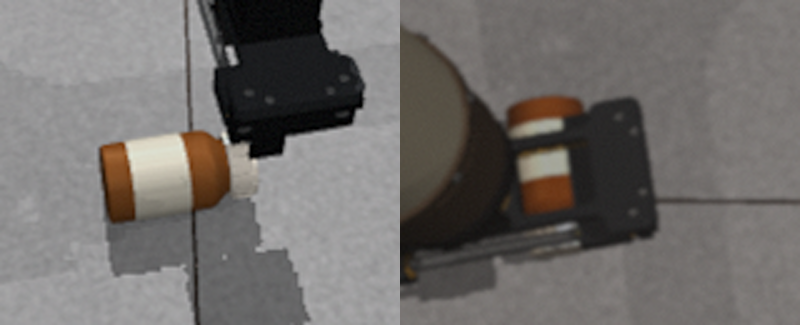

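The fingers straddle the lid in both views: the finger tip is at about (267,150) in the side half, with the lid at (243,168). Next I descend and close lightly.

```bash
python3 -m jog '[87,-0.006,0.002,0.15,0, 87,-0.006,0.002,0.28,0, 87,-0.006,0.002,0.36,0, 87,-0.006,0.002,0.4,0, 87,-0.006,0.002,0.4,0, 40,-0.006,0.002,0.4,0, 40,-0.006,0.002,0.4,0, 40,-0.006,0.002,0.4,0, 40,-0.006,0.002,0.4,0]' 6; python3 -c "
from h import *
to([517.5,229,9])"
```

```text
t: 2.95
ee_pos: [516.5, 226.9, 10.3]
ee_rot: [-3.127, -0.299, -0.001]
ft_force: [0.4, 0.5, -0.3]
opening: 0.631
grasp_force: 0.0
t 2.95 tcp [516.5 226.9  10.3] shift [ 0.005 -0.007  0.005] xaxis deg 10.9 z [ 0.  0. -1.] F [ 0.4  0.5 -0.3] g 0.0 open 54.88752773647891
```

```bash
python3 -m jog '[35,0,0,0,0, 35,0,0,0,0, 35,0,0,0,0, 35,0,0,0,0]' 6; python3 -c "
from h import *
to([517.5,229,9])"
```

```text
t: 3.45
ee_pos: [516.4, 226.9, 10.1]
ee_rot: [3.127, 0.299, -0.0]
ft_force: [-0.5, -0.6, 1.4]
opening: 0.53
grasp_force: 6.0
t 3.45 tcp [516.4 226.9  10.1] shift [ 0.006 -0.008  0.004] xaxis deg 10.9 z [-0. -0. -1.] F [-0.5 -0.6  1.4] g 5.998063087463379 open 46.08718999059164
```

Opening is 46 mm, so the grip is on the lid. I lift along the arc about the base's lower edge.

```bash
python3 -m jog '[35,0.008,0,-0.03,0, 35,0.02,0,-0.06,0, 35,0.035,0,-0.09,0, 35,0.056,0,-0.12,0, 35,0.056,0,-0.12,0]' 6
python3 - <<'E'
from h import *
import cv2
to([517.5,229,9])
a=imaging.snapshot("side")[...,::-1][270:400,270:430]
cv2.imwrite("pics/c2.png",cv2.resize(a,(480,390),interpolation=2))
E
```

```text
t: 4.08
ee_pos: [531.3, 230.1, 41.0]
ee_rot: [-3.126, -0.299, -0.003]
ft_force: [0.5, 0.4, 0.3]
opening: 0.522
grasp_force: 6.0
t 4.075 tcp [531.3 230.1  41. ] shift [-0.055 -0.006  0.128] xaxis deg 10.9 z [ 0.002  0.001 -1.   ] F [0.5 0.4 0.3] g 5.998200110625476 open 45.430246075299706
```

View pics/c2.png

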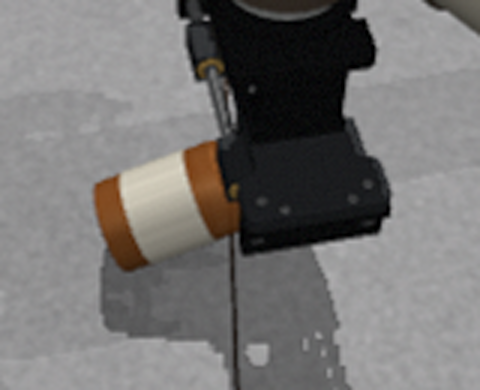

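The jar is pivoting in the grip: base at about (120,240) in the crop, tilted roughly 20°. I continue along the arc until it is upright.

```bash
python3 -m jog '[35,0.03,0,-0.04,0, 35,0.07,0,-0.08,0, 35,0.1,0,-0.105,0, 35,0.13,0,-0.125,0, 35,0.17,0,-0.145,0, 35,0.224,0,-0.165,0, 35,0.224,0,-0.165,0, 35,0.224,0,-0.22,0, 35,0.224,0,-0.28,0, 35,0.224,0,-0.28,0]' 6
python3 - <<'E'
from h import *
import cv2
to([517.5,229,9])
a=imaging.snapshot("side")[...,::-1][230:400,240:430]
cv2.imwrite("pics/c3.png",cv2.resize(a,(570,510),interpolation=2))
E
```

```text
t: 5.38
ee_pos: [586.1, 240.9, 112.6]
ee_rot: [-3.125, -0.3, -0.007]
ft_force: [0.5, 0.6, -2.2]
opening: 0.524
grasp_force: 6.1
t 5.375 tcp [586.1 240.9 112.6] shift [-0.28  -0.005  0.413] xaxis deg 11.0 z [ 0.004  0.002 -1.   ] F [ 0.5  0.6 -2.2] g 6.0702418349683285 open 45.605205067473655
```

View pics/c3.png

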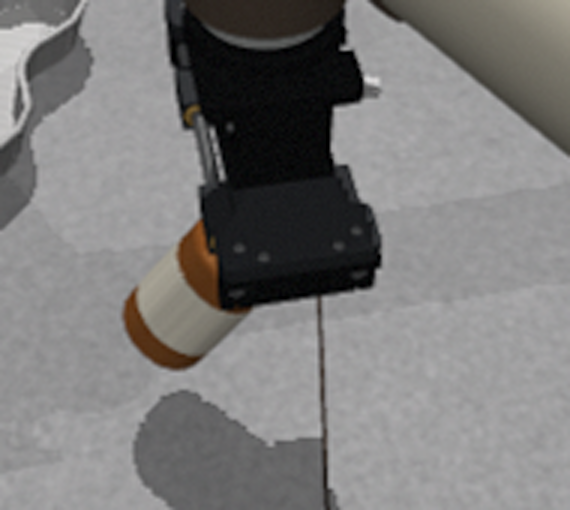

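The jar hangs lid up at about 45° (base near (160,340) in the crop), held there by pad friction. I'll lower it to about 10–20 mm above the shelf and ease the grip so it swings further down.

```bash
python3 -m jog '[35,0,0,0.08,0, 35,0,0,0.08,0, 35,0,0,0.08,0, 35,0,0,0.08,0]' 4
python3 - <<'E'
from h import *
import cv2
to([517.5,229,9])
a=imaging.snapshot("side")[...,::-1][230:400,240:430]
cv2.imwrite("pics/c4.png",cv2.resize(a,(570,510),interpolation=2))
E
```

```text
t: 5.92
ee_pos: [585.6, 240.4, 90.8]
ee_rot: [-3.127, -0.299, -0.002]
ft_force: [-0.0, 0.2, -0.8]
opening: 0.525
grasp_force: 4.0
t 5.925 tcp [585.6 240.4  90.8] shift [-0.277 -0.007  0.327] xaxis deg 10.9 z [ 0.001  0.001 -1.   ] F [-0.   0.2 -0.8] g 4.049245541682467 open 45.691681512800656
```

View pics/c4.png

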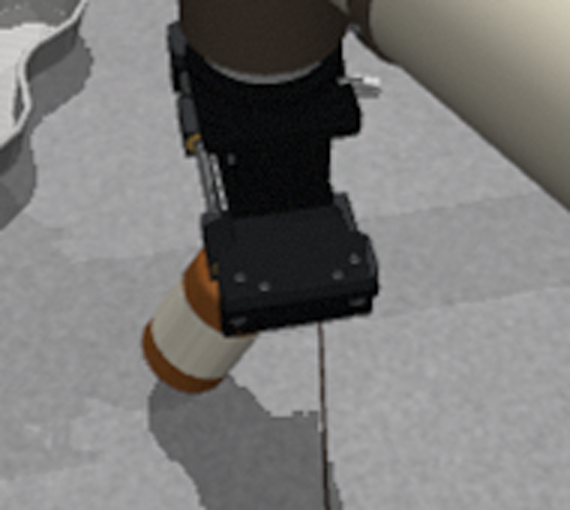

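Easing the grip helped: the tilt is now roughly 30° from vertical. I ease to 3 N with a small push towards +x.

```bash
python3 -m jog '[35,0,0,0,0, 35,0,0,0,0, 35,0.12,0,0,0, 35,0.12,0,0,0, 35,0.12,0,0,0]' 3
python3 - <<'E'
from h import *
import cv2
to([517.5,229,9])
a=imaging.snapshot("side")[...,::-1][230:400,240:430]
cv2.imwrite("pics/c5.png",cv2.resize(a,(570,510),interpolation=2))
E
```

```text
t: 6.6
ee_pos: [614.1, 245.6, 89.7]
ee_rot: [3.127, 0.298, -0.002]
ft_force: [-0.6, -0.5, -1.6]
opening: 0.524
grasp_force: 3.0
t 6.6 tcp [614.1 245.6  89.7] shift [-0.392 -0.008  0.323] xaxis deg 10.9 z [-0.001 -0.    -1.   ] F [-0.6 -0.5 -1.6] g 3.016040143556893 open 45.607511247527064
```

View pics/c5.png

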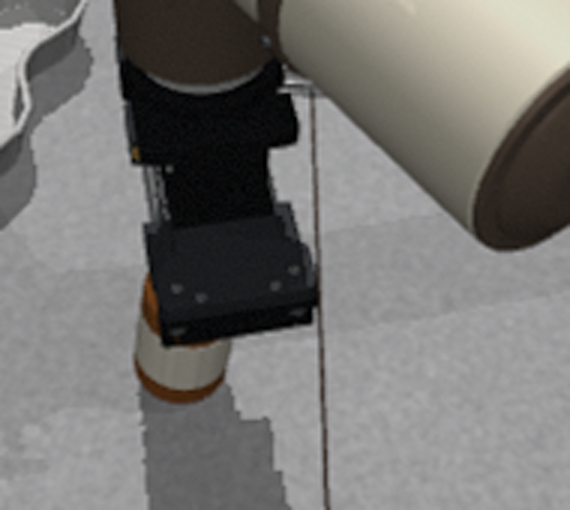

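The jar is now nearly upright, about 10° off, with its base at about (180,390) in the crop. Pressing it lightly onto the shelf will square it up, then I'll grip firmly.

```bash
python3 -m jog '[35,0,0,0.015,0, 35,0,0,0.03,0, 35,0,0,0.036,0, 35,0,0,0.042,0, 35,0,0,0.046,0, 35,0,0,0.046,0]' 3; python3 -m jog '[35,0,0,0,0, 35,0,0,0,0, 35,0,0,0,0]' 20;  python3 - <<'E'
from h import *
import cv2
to([517.5,229,9])
a=imaging.snapshot("side")[...,::-1][230:400,240:430]
cv2.imwrite("pics/c6.png",cv2.resize(a,(570,510),interpolation=2))
E
```

```text
t: 7.4
ee_pos: [614.9, 246.0, 78.9]
ee_rot: [-3.127, -0.299, -0.001]
ft_force: [0.7, 0.6, 3.7]
opening: 0.524
grasp_force: 2.9
t: 7.78
ee_pos: [614.9, 246.0, 78.9]
ee_rot: [-3.127, -0.299, -0.001]
ft_force: [1.9, 0.2, 5.3]
opening: 0.512
grasp_force: 19.8
t 7.775 tcp [614.9 246.   78.9] shift [-0.396 -0.007  0.279] xaxis deg 10.9 z [ 0.001  0.    -1.   ] F [1.9 0.2 5.3] g 19.766459609381855 open 44.5499900020894
```

View pics/c6.png

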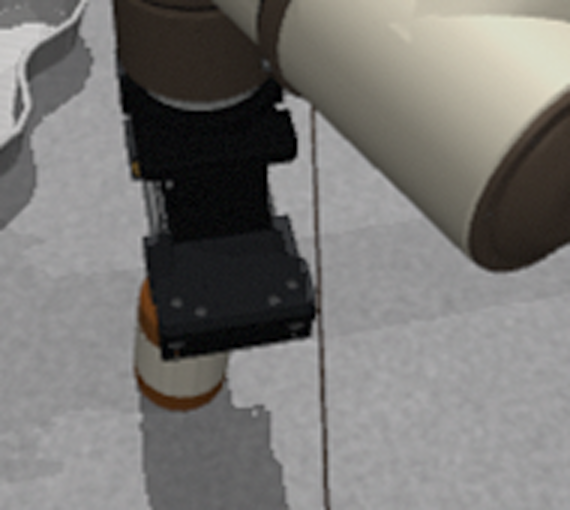

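The jar stands squarely, with a 5 N contact force and lid height 98 mm, and is firmly gripped. Now I lift it above the dropper's height.

```bash
python3 -m jog '[35,0,0,-0.08,0, 35,0,0,-0.25,0, 35,0,0,-0.42,0, 35,0,0,-0.52,0, 35,0,0,-0.54,0, 35,0,0,-0.54,0]' 20; python3 -c "
from h import *
to([509,-322,212])"
```

```text
t: 8.57
ee_pos: [613.3, 245.5, 211.2]
ee_rot: [3.126, 0.298, -0.007]
ft_force: [-0.1, 0.2, -2.4]
opening: 0.513
grasp_force: 19.9
t 8.575 tcp [613.3 245.5 211.2] shift [-8.39e-01  2.15e+00  2.00e-03] xaxis deg 10.9 z [-0.004 -0.001 -1.   ] F [-0.1  0.2 -2.4] g 19.899372244253755 open 44.641270383477
```

```bash
python3 -m jog '[35,-0.02,0.06,0,0, 35,-0.08,0.2,0,0, 35,-0.14,0.36,0,0, 35,-0.2,0.52,0,0, 35,-0.26,0.68,0,0, 35,-0.32,0.82,0,0, 35,-0.37,0.94,0,0, 35,-0.39,1,0,0, 35,-0.39,1,0,0]' 20; python3 -m jog '[35,-0.02,0.06,0,0, 35,-0.08,0.2,0,0, 35,-0.14,0.36,0,0, 35,-0.2,0.52,0,0, 35,-0.26,0.68,0,0, 35,-0.32,0.82,0,0, 35,-0.37,0.94,0,0, 35,-0.39,1,0,0, 35,-0.39,1,0,0, 35,-0.39,1,0,0]' 20; python3 -c "
from h import *
to([509,-322,212])"
```

```text
t: 9.7
ee_pos: [565.7, -19.2, 212.9]
ee_rot: [-3.128, -0.296, 0.002]
ft_force: [0.4, 0.9, -1.1]
opening: 0.514
grasp_force: 19.9
t: 10.95
ee_pos: [518.1, -281.2, 213.4]
ee_rot: [-3.127, -0.301, 0.0]
ft_force: [0.3, -0.0, -1.5]
opening: 0.517
grasp_force: 19.9
t 10.95 tcp [ 518.1 -281.2  213.4] shift [-0.067  0.153  0.006] xaxis deg 11.0 z [-0.  0. -1.] F [ 0.3 -0.  -1.5] g 19.896996240131557 open 44.96467380506213
```

```bash
python3 -m jog '[35,-0.04,0.1,0,0, 35,-0.067,0.153,0,0, 35,-0.067,0.153,0.1,0, 35,-0.067,0.153,0.26,0, 35,-0.067,0.153,0.39,0, 35,-0.067,0.153,0.44,0, 35,-0.067,0.153,0.445,0, 35,-0.067,0.153,0.445,0]' 20
python3 - <<'E'
from h import *
import cv2
to([509,-322,82])
a=imaging.snapshot("side")[...,::-1][100:240,270:430]; b=imaging.snapshot("top")[...,::-1][200:380,390:590]
cv2.imwrite("pics/c7.png",np.hstack([cv2.resize(a,(400,350),interpolation=2),cv2.resize(b,(389,350),interpolation=2)]))
E
```

```text
t: 11.95
ee_pos: [509.8, -323.1, 103.8]
ee_rot: [3.126, 0.3, 0.004]
ft_force: [-0.8, -0.2, -1.8]
opening: 0.513
grasp_force: 19.9
t 11.95 tcp [ 509.8 -323.1  103.8] shift [-0.002 -0.005  0.087] xaxis deg 11.0 z [ 0.003 -0.001 -1.   ] F [-0.8 -0.2 -1.8] g 19.896288542076945 open 44.61620685070052
```

View pics/c7.png

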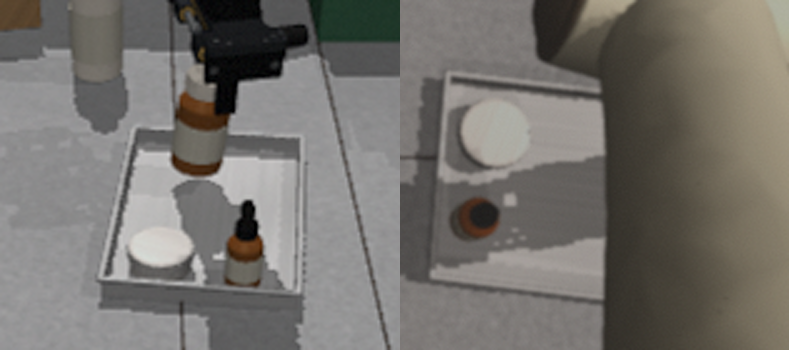

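The jar hangs upright over the middle of the free end, with its base at about (198,170) in the left half. The tin and the dropper are undisturbed and clear of it. Now I lower slowly.

```bash
python3 -m jog '[35,0,0,0.03,0, 35,0,0,0.055,0, 35,0,0,0.068,0, 35,0,0,0.074,0, 35,0,0,0.078,0, 35,0,0,0.078,0]' 20; python3 -c "
from h import *
to([509,-322,82])"
```

```text
t: 12.8
ee_pos: [508.8, -322.8, 82.8]
ee_rot: [3.127, 0.299, 0.0]
ft_force: [-0.6, -0.4, -1.3]
opening: 0.508
grasp_force: 19.9
t 12.8 tcp [ 508.8 -322.8   82.8] shift [ 0.002 -0.003  0.003] xaxis deg 10.9 z [ 0. -0. -1.] F [-0.6 -0.4 -1.3] g 19.89727281499654 open 44.21030663649456
```

```bash
python3 -m jog '[35,0,0,0.003,0, 35,0,0,0.003,0]' 20; python3 -m jog '[35,0,0,0.003,0, 35,0,0,0.003,0]' 20; python3 -m jog '[35,0,0,0.003,0, 35,0,0,0.003,0]' 20
```

```text
t: 13.05
ee_pos: [508.8, -322.8, 82.2]
ee_rot: [3.127, 0.299, 0.0]
ft_force: [-0.1, -0.3, -1.3]
opening: 0.512
grasp_force: 19.9
t: 13.3
ee_pos: [509.2, -322.9, 81.9]
ee_rot: [3.127, 0.299, 0.002]
ft_force: [0.5, 0.0, 2.4]
opening: 0.513
grasp_force: 19.9
t: 13.55
ee_pos: [509.6, -322.9, 81.7]
ee_rot: [3.126, 0.3, 0.003]
ft_force: [0.7, 1.9, 4.8]
opening: 0.515
grasp_force: 19.9
```

Contact at +4.8 N. I ease the grip so the base seats flat, then open.

```bash
python3 -m jog '[35,0,0,0,0, 35,0,0,0,0, 35,0,0,0,0]' 3; python3 -m jog '[50,0,0,0,0, 56,0,0,0,0, 62,0,0,0,0, 70,0,0,0,0, 87,0,0,0,0, 87,0,0,0,0, 87,0,0,0,0, 87,0,0,0,0]' 3
```

```text
t: 13.92
ee_pos: [509.2, -323.0, 80.9]
ee_rot: [3.127, 0.299, 0.002]
ft_force: [0.5, 0.4, 3.3]
opening: 0.518
grasp_force: 2.9
t: 14.92
ee_pos: [508.7, -322.7, 80.6]
ee_rot: [3.127, 0.299, 0.0]
ft_force: [0.1, 0.0, -0.3]
opening: 0.994
grasp_force: 0.0
```

```bash
python3 -m jog '[87,0,0,-0.04,0, 87,0,0,-0.12,0, 87,0,0,-0.3,0, 87,0,0,-0.5,0, 87,0,0,-0.7,0, 87,0,0,-0.8,0, 87,0,0,-0.8,0, 87,0,0,-0.8,0]'
python3 - <<'E'
from h import *
import cv2
to([509,-322,82])
b=imaging.snapshot("side")
h=cv2.cvtColor(b,cv2.COLOR_RGB2HSV); m=cv2.inRange(h,(5,120,60),(18,255,255)); m[:,:300]=0;m[:,420:]=0;m[:110]=0;m[230:]=0
n,_,s,c=cv2.connectedComponentsWithStats(m)
for i in range(1,n):
    if s[i,4]>15: print(s[i],c[i].round(1))
for z in (3,79): print(z,px("side",[509,-322,z]),px("side",[509-28,-322,z]),px("side",[509+28,-322,z]), px("side",[509,-294,z]))
E
```

```text
t: 15.92
ee_pos: [508.1, -322.3, 279.6]
ee_rot: [-3.126, -0.299, 0.002]
ft_force: [-0.4, -0.9, -0.2]
opening: 1.003
grasp_force: 0.0
t 15.925 tcp [ 508.1 -322.3  279.6] shift [0.005 0.001 0.79 ] xaxis deg 10.9 z [-0.002  0.001 -1.   ] F [-0.4 -0.9 -0.2] g 0.0 open 87.24516724593943
[339 146  20  14 197] [348.8 153.1]
[341 172  14   6  53] [347.5 175. ]
[361 195  14  10 102] [367.5 199.3]
3 [355.07647799 171.61635666] [365.31421697 171.60165422] [344.8400243  171.63105725] [355.5521228 177.6022189]
79 [356.28511205 147.48250464] [366.97420066 147.46557223] [345.59742453 147.49943483] [356.80328412 153.31360871]
```

Run:
```python
from h import *
import cv2
b=imaging.snapshot("side")[...,::-1]; a=cv2.imread("pics/side0.png")
for n,(x0,x1,y0,y1) in dict(tin=(315,350,186,215),dropper=(355,380,178,218),tweezers=(300,372,245,268),dish=(198,275,212,290)).items():
    A,B=[cv2.cvtColor(i[y0:y1,x0:x1],6).astype(np.float32) for i in(a,b)]
    print(n,cv2.phaseCorrelate(A,B), np.abs(A-B).mean())
g=cv2.cvtColor(b,6); print(g[112:182:3,330:370:2])
```

```text
tin ((0.23518309488040146, 0.005331953296311198), 0.90120061106152) 8.348768
dropper ((0.41966254898157374, -0.1559624977354055), 0.892698471069336) 11.044
tweezers ((-0.24618348806891532, 0.5307083802847341), 0.5351954381223079) 11.177536
dish ((-0.08326334455114193, 0.02615650830225036), 0.9612125011533499) 5.6846485
[[ 92  95  94  96  59  93  93  92  92 105 168 197 194 194 193 180 113  79
   56  24]
 [ 93  92  93  93  62  92  92  94  91  81 126 160 158 159 159 156 151 106
   14  19]
 [ 91  92  93  92  60  95  95  95  86  83  89 126 121 120 117 117 111  92
    3   8]
 [147 150 150 152 106 152 147 148 128  82  81  97  97  96  92  90  76  86
   48  56]
 [147 147 145 134  94 140 134 134 139  91  77  62  63  60  63  84  88  91
   94  93]
 [146 146 148 147 114 129 137 136 137  88  84  84  93  95  95  92  93  91
  106 112]
 [144 145 143 144 112 137 148 146 145 146  97  90  92  91 105 111 136 149
  149 149]
 [145 145 147 146 112 123 143 149 156 167 163 160 150 145 141 144 145 144
  145 149]
 [142 143 144 144 129 127 206 212 211 210 210 212 212 209 146 145 144 144
  146 147]
 [145 142 143 
[... 561 characters left out ...]
  85  88
   88  88]
 [138 137 136 140  98  93 100  95  74  78  69  86  99  93  84 117 118 116
  116 110]
 [185 183 184 186 117  91  98 101 103 103 107 101 100  92  83 191 193 191
  189 190]
 [183 181 179 184 118  90  99 100 104 104 105 101 101  92  92 190 189 186
  186 187]
 [173 171 172 176  99  92  99 101 103 102 106  99  98  91 111 188 189 187
  185 185]
 [174 172 173 176 103  34  67  93  99 102 103  97  75  46 119 188 188 185
  184 186]
 [173 171 173 175 137  55  42  43  42  42  40  41  38  50 105 189 185 186
  181 183]
 [174 175 177 174 175 102 106  97  77  78  78  86 118 114 112 161 183 183
  180 184]
 [183 183 183 181 183 120 111 112 112 113 111 114 112 114 110 149 183 180
  152  14]]
```

```bash
python3 -c "
from bench import bot
print(bot.hand_in())"
```

```text
the job is handed in; nothing more can be done
None
```

The pill jar is standing upright on its base, lid up, in the free end of the tray, released and handed in at about 16 s; the last image check showed no sign that the tin, dropper bottle, tweezers or kidney dish had moved.

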